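Open the wax canister whose cap may have either thread hand

TASK

Open the wax canister: its screw cap may be left- or right-handed, so try loosening it by its grip bar both ways, find which way it gives, and turn it that way until it is free, without wrenching it hard against a stop. Then lift the cap straight up until it is roughly 10 cm above the neck, and finish while still holding it there, level and steady over the open mouth so that drips fall back in. Leave the moulds, tin and bottle round the canister where they stand.

Things in the scene. Friction and masses are not known exactly. Their poses are not given: they have to be found in the camera images.
- canister: steel wax canister, round, 94 mm across the body, 120 mm foot flange, 100 mm high to the top of its 72 mm neck; fixed to the table; origin at the centre of its underside, z up. A brass draw-off tap with a black handle sticks out to 70 mm from the axis on its -x side, 60 mm high at most. Bystanders stand round it, all lower than 80 mm
- seat (a point): centre of the top of the canister's neck (100 mm above the table), where the cap's disc rests. The thread hand is hidden and differs from run to run: one way the cap meets a hard stop after about 8 degrees (4 to 16), the other way it turns easily to a hard stop at about 68. Turned 55 to 68 degrees that way it is free to lift straight off; before that it lifts only about 3 mm and is held
- cap: black screw cap, loose, 0.2 to 0.33 kg: knurled disc 76 mm across, 11 mm thick, a grip bar across its top and a 26 mm stem with lugs reaching 20 mm down into the neck. Origin at the centre of the disc's underside, z up. At the start it sits fully home with its x axis along the canister's x axis (within 3 degrees)
- grip_bar (a point): middle of the cap's upright grip bar, 30 mm above the disc's underside; the bar is 60 mm long along the cap's x axis, 14 mm wide along its y axis, and stands from 11 to 44 mm above the disc's underside. About 0.5 N m of twist on it is enough to tell a stop (no stop: almost none); over some 7 N m is wrenching
- wick_tin: grey round tin with a lid, 62 mm across, 42 mm high, loose bystander; origin at the centre of its underside
- heart_mould: ivory heart-shaped mould, 54 x 60 x 48 mm, loose bystander; origin at the centre of its underside
- scent_bottle: small brown dropper bottle with a black cap, 29 mm across, 72 mm high, loose bystander; origin at the centre of its underside
- round_mould: plum round mould, 78 mm across, 39 mm high, loose bystander; origin at the centre of its underside
- dome_mould: ivory dome-shaped mould, 72 mm across, 77 mm high, loose bystander; origin at the centre of its underside

How it is judged:
On the way:
1. the cap is turned at least 35 degrees while still on the neck (angle between the x axis of cap and the x axis of canister, either way round above 0.61 rad and z of cap in the frame of seat below 0.012 m and horizontal distance between cap and seat below 0.01 m), for 0.05 s.
At the end, for the whole second after the job is handed in: The cap is gripped by the fingers, 60 to 150 mm above its seat on the neck, within 30 mm of the neck's axis, level within 15 degrees, at rest (under 30 mm/s) and clear of the canister (z of cap in the frame of seat between 0.06 and 0.15 m and horizontal distance between cap and seat below 0.03 m and angle between cap's own z axis and vertical below 0.26 rad and linear speed of cap below 0.03 m/s and contact force between cap and the fingers above 2 N and contact force between cap and canister below 0.1 N); the arm keeps its last pose, push and grip.
It fails at once if a bystander is shifted by more than 25 mm or knocked over (distance of any of wick_tin, heart_mould, scent_bottle, round_mould, dome_mould from where it was at the start of the episode above 0.025 m or angle between any of scent_bottle, dome_mould, wick_tin, heart_mould, round_mould's own z axis and vertical above 0.5 rad).
It fails at once if the cap is wrenched hard against a stop or its ledges (over 350 N between cap and canister, some 7 N m) (contact force between cap and canister above 350 N).
It also fails if it takes over 35 s, if anything falls off the work surface, if the arm or the gripper's body presses on something with over 40 N, if the wrist force passes 120 N, or if a joint passes its speed limit or range.

ROBOT

A 7-joint arm with a two-finger parallel gripper is mounted at the origin on a cart in front of the work surface, level with it; the furniture and walls round the work are solid. World frame = base frame: x ahead of the robot, y to its left, z up, the work surface at z = 0. Lengths are in m, angles in rad, forces in N, time in s.
With the tool pointing down it reaches from about 0.4 to 0.85 m from the base axis. Payload 4.5 kg.
Tool frame: the origin (TCP) lies on the centre line of the jaws, within the pads' length; the fingertips stand 17 mm ahead of it and the grasp point (between the pads) lies 2 mm behind it (r.tip_reach is the distance from the TCP to the fingertips, in m); z points along the fingers, y is the line along which they close (so a half turn about z gives the same grasp; the last joint's range is limited). The gripper opens to 88 mm and grips with 3 to 60 N. Pads are 18 mm wide; open, the fingers measure 123 mm over their backs; the gripper's body (75 mm by 187 mm) begins 45 mm behind the grasp point.
Start: joints at [-1.077, 0.689, -0.195, 1.565, 0.157, 0.902, -0.215], TCP at [0.277, 0.56, 0.256] pointing down, gripper open.
Joint ranges: [-3.01, 3.01], [-0.46, 2.08], [-1.47, 1.51], [0.13, 2.56], [-1, 4.14], [0.04, 2.09], [-2.66, 2.66]. Speed limits (rad/s): [2.57, 2.57, 3.14, 3.14, 3.14, 3.14, 3.14].

INTERFACE

Orientations are given as a unit quaternion [x, y, z, w].
In Python, from plant import r gives the robot as it stands.
- The arm moves only by the tool step_arm, never from a script. Its argument "steps" is a list of rows, each a list of 7 numbers: the shift along the tool's x, y, z in cm, then the turn, a rotation vector about the tool's x, y, z in degrees, then the gripper's target within -1 to 1 (shut at 1, half-way at 0, fully open at -1). A call has 1 to 8 rows; each row shifts and turns the commanded pose from where the row before left it, along the tool's axes as they then stand; what a row does not reach is not made up. A row lasts 1/8 s, in which the tool goes at most 62.5 mm and 10.7 degrees, less where a joint would pass 70% of its speed; a pose out of reach is approached as far as the arm can. A call with a gripper value outside its range is refused whole. The fingers move at their own pace and stop on an object; "force" is the grip in N (left out, the last holds). Time passes only in rows, so rows that do not move let the fingers close. It gives the time, the measured TCP pose, the force, the opening and the grip force at its end, in the units of the state.
- r.get_state(): the state, without advancing time (a new reading comes with each control period).
- r.snapshot(name): name is "scene" or "top" or "wrist"; returns a dict with "pixels" (400x640x3 uint8, red, green, blue), "fx", "fy", "cx", "cy" (pixels), "cam_to_world" (4x4, takes a point from camera to world coordinates). Camera axes: x right, y down, z forward; pixel columns grow to the right and rows downward; lengths in m; the calibration is good to about 2 mm. A picture is of the moment at which its call begins. There is no depth.
- r.finish_job(): hands the job in; it is judged then, once.
The state is a dict: "clock": time; "q": joint angles; "qd": joint speeds; "joint_torque": joint torques, N m; "tool_pos": TCP position; "eef_rot": TCP orientation; "contact_force": force on the tool from outside, world axes, zero at the start; "moment": the same for the moment, N m; "opening": opening from 0.0 (shut) to 1.0 (fully open); "finger_force": force on a finger pad.
Only numpy, scipy, OpenCV 4.12 (cv2) and the standard library are available. Lean on these libraries where they do the work, as an engineer would, in place of code of your own. Each camera call takes 0.05 s, during which the arm holds its last target. There are 200 camera calls.

## Working session

There is one attempt and no reset: what is moved stays moved. The work goes in short steps, Python scripts to look and compute and a tool call to move; the robot and the scene stay as the last step left them, time stands still between calls to the robot, and variables do not carry over. Pictures are saved under pics/ and viewed, at most 10 in all, crops included, and the job is handed in when it is done.

Besides the shell and the picture viewer there is one more tool, called after ">>>" by a JSON object that holds its "api" and its "payload". step_arm: Moves the arm, as the interface text tells. Its arguments: {"type":"object","properties":{"steps":{"type":"array","items":{"type":"array","items":{"type":"number"}}},"force":{"type":"number"}},"required":["steps"]}

```bash
mkdir -p pics; python3 - <<'E'
from plant import r
import cv2,numpy as np
s=r.get_state();print(s)
for n in("scene","top"):
    d=r.snapshot(n);cv2.imwrite(f"pics/{n}0.png",d["pixels"][:,:,::-1]);np.savez(f"pics/{n}0.npz",**d)
    print(n,d["fx"],d["cx"],d["cy"],np.round(d["cam_to_world"],4).tolist())
E
```

```text
{'clock': 0.0, 'q': array([-1.07719534,  0.68996668, -0.19450293,  1.56638873,  0.15729631,
        0.90251127, -0.21512695]), 'qd': array([ 0.00203049,  0.00025681, -0.00113037,  0.00058697, -0.00018001,
        0.00070509,  0.00035937]), 'joint_torque': array([-3.15865582e-04, -5.27556825e+01, -1.26688320e+00, -1.53428435e+01,
       -5.25525946e-02,  6.55674419e-03,  1.82118947e-04]), 'tool_pos': array([0.27712622, 0.5594999 , 0.25490862]), 'eef_rot': array([ 2.27855152e-01,  9.73694584e-01, -9.30674308e-04, -1.42525851e-04]), 'contact_force': array([-0.45771639, -0.32561533,  0.0368209 ]), 'moment': array([ 0.00316484,  0.02138824, -0.03258056]), 'finger_force': 0.0, 'opening': 1.0027139067389974}
scene 377.35999615026634 318.34733633339766 200.56213977819797 [[0.8455, -0.2903, 0.4481, 0.1987], [-0.5339, -0.4653, 0.706, -0.3476], [0.0035, -0.8362, -0.5484, 0.5615], [0.0, 0.0, 0.0, 1.0]]
top 374.84424662886175 314.98281597512334 204.95176194899645 [[0.015, -0.9872, 0.159, 0.4441], [-0.9997, -0.0117, 0.0216, 0.2288], [-0.0195, -0.1593, -0.987, 0.9463], [0.0, 0.0, 0.0, 1.0]]
```

View pics/top0.png

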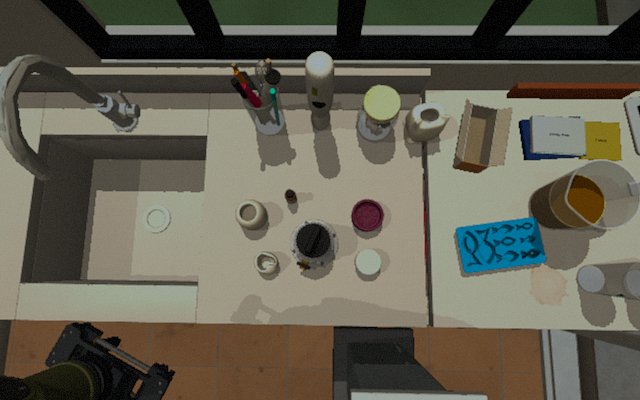

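View pics/scene0.png

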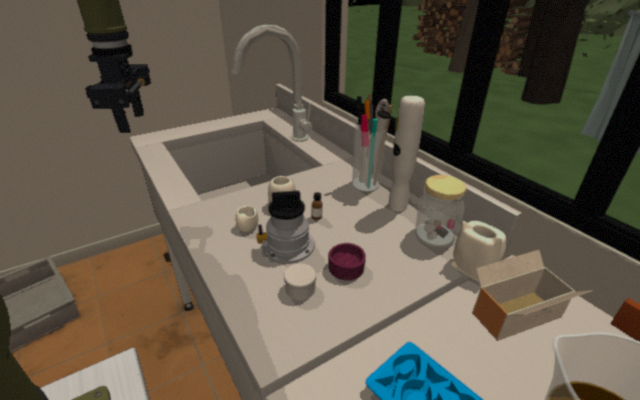

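The top view shows the black cap at about (313,240) with its bar running diagonally and the tap at (303,266). The scene view shows the cap at about (287,205). The bystanders stand around it, all lower.

```bash
cat > h.py <<'E'
import numpy as np
def ray(d,u,v):
    T=d["cam_to_world"];c=np.array([(u-d["cx"])/d["fx"],(v-d["cy"])/d["fy"],1])
    return T[:3,3],T[:3,:3]@c
def plane(d,u,v,z):
    o,k=ray(d,u,v);return o+k*(z-o[2])/k[2]
def meet(rays):
    A=np.zeros((3,3));b=np.zeros(3)
    for o,k in rays:
        k=k/np.linalg.norm(k);P=np.eye(3)-np.outer(k,k);A+=P;b+=P@o
    p=np.linalg.solve(A,b)
    return p,[np.linalg.norm(np.cross(p-o,k/np.linalg.norm(k))) for o,k in rays]
E
python3 - <<'E'
import cv2,numpy as np
from h import *
t=np.load("pics/top0.npz");s=np.load("pics/scene0.npz")
ct=t["pixels"][195:285,260:360,::-1];cs=s["pixels"][180:260,240:340,::-1]
f=lambda c:cv2.resize(cv2.convertScaleAbs(c,alpha=2.0,beta=10),(400*1,int(c.shape[0]*4)),interpolation=cv2.INTER_CUBIC)
a,b=f(ct),f(cs);b=cv2.copyMakeBorder(b,0,a.shape[0]-b.shape[0],0,0,0)
cv2.imwrite("pics/crop.png",np.hstack([a,b]))
for n,d,(x0,x1,y0,y1) in(("top",t,(290,336,218,262)),("scene",s,(262,312,185,225))):
    g=d["pixels"][y0:y1,x0:x1].max(2);m=(g<60).astype(np.uint8)
    k,l,st,ce=cv2.connectedComponentsWithStats(m);i=1+st[1:,4].argmax();print(n,st[i],ce[i]+[x0,y0])
E
```

```text
top [  6   6  35  34 923] [313.08017335 240.54062839]
scene [  6   6  36  29 843] [285.77580071 205.44483986]
```

View pics/crop.png

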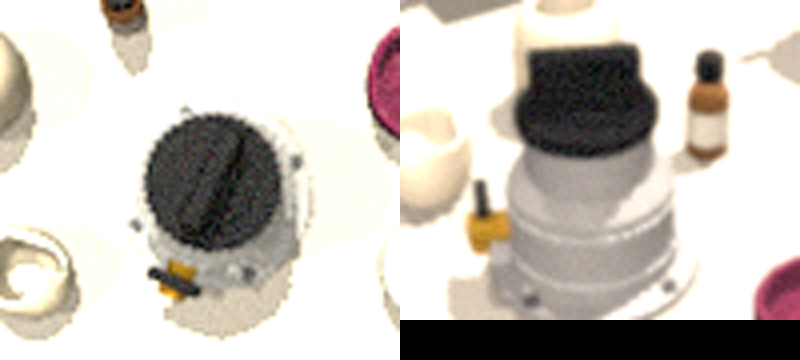

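The left crop shows the disc centred at top-view pixel (313,240.5), the bar running from about (307,252) to (320,229), and the tap at (304,265). The right crop shows the bar's top edge from (272,192) to (299,191) in the scene view, and the disc centre at about (286.5,209).

```bash
python3 - <<'E'
import numpy as np
from h import *
t=np.load("pics/top0.npz");s=np.load("pics/scene0.npz")
print(meet([ray(t,313.3,240.8),ray(s,286.6,208.5)]))
print("disc@.111",plane(t,313.2,240.5,.111))
c=plane(t,313.2,240.5,.111)
p=plane(t,304.5,264.5,.05);print("tap",p,np.degrees(np.arctan2(*(c-p)[1::-1])))
a=plane(t,307,252,.144);b=plane(t,320,229,.144);print("bar",a,b,np.degrees(np.arctan2(*(b-a)[1::-1])))
a=plane(s,272.5,192,.144);b=plane(s,299,191.3,.144);print("barS",a,b,np.degrees(np.arctan2(*(b-a)[1::-1])))
from plant import r
from scipy.spatial.transform import Rotation as R
print(R.from_quat(r.get_state()["eef_rot"]).as_matrix().round(3))
w=r.snapshot("wrist");T=np.eye(4);T[:3,:3]=R.from_quat(r.get_state()["eef_rot"]).as_matrix();T[:3,3]=r.get_state()["tool_pos"]
print((np.linalg.inv(T)@w["cam_to_world"]).round(3))
E
```

```text
(array([0.49799538, 0.24988488, 0.10500011]), [np.float64(0.0003044089888041707), np.float64(0.0003044089888042229)])
disc@.111 [0.49854877 0.24984154 0.111     ]
tap [0.44566152 0.27105231 0.05      ] -21.85357109634544
bar [0.47182501 0.26181151 0.144     ] [0.521214   0.23480387 0.144     ] -28.671398851784105
barS [0.47607454 0.26828063 0.144     ] [0.52440171 0.24141443 0.144     ] -29.070705123083165
[[-0.896  0.444 -0.001]
 [ 0.444  0.896 -0.002]
 [-0.    -0.002 -1.   ]]
[[-0.    -0.953 -0.303  0.078]
 [ 1.    -0.    -0.     0.   ]
 [ 0.    -0.303  0.953 -0.129]
 [ 0.     0.     0.     1.   ]]
```

>>> {"api": "step_arm", "payload": {"steps": [[-4.2,-2.2,0,0,0,0,-1],[-4.2,-2.2,0,0,0,0,-1],[-4.2,-2.2,0,0,0,0,-1],[-4.2,-2.2,0,0,0,0,-1],[-4.2,-2.2,0,0,0,0,-1],[-4.2,-2.2,0,0,0,0,-1],[-4.2,-2.2,0,0,0,0,-1],[-4.2,-2.2,0,0,0,0,-1]]}}

```text
clock: 1.15
tool_pos: [0.501, 0.2519, 0.2556]
eef_rot: [0.228, 0.974, -0.0, -0.0]
contact_force: [0.4, 0.5, 0.2]
opening: 1.0
finger_force: 0.0
```

>>> {"api": "step_arm", "payload": {"steps": [[0,0,0,0,0,0,-1],[0,0,0,0,0,0,-1]]}}

```text
clock: 1.4
tool_pos: [0.4998, 0.2539, 0.2556]
eef_rot: [0.228, 0.974, 0.0, -0.0]
contact_force: [-0.1, 0.9, -0.8]
opening: 1.001
finger_force: 0.0
```

```bash
python3 - <<'E'
from plant import r
import cv2,numpy as np
s=r.get_state();print(s["clock"],s["q"],s["tool_pos"],s["eef_rot"],s["contact_force"],s["moment"])
d=r.snapshot("wrist");g=cv2.convertScaleAbs(d["pixels"][:,:,::-1],alpha=2.0,beta=10);cv2.imwrite("pics/w1.png",g);np.savez("pics/w1.npz",**d)
E
```

```text
1.4 [-0.40562795  0.60734443 -0.24155626  1.7614605   0.19076624  0.79596571
  0.37177627] [0.49980961 0.2538563  0.2555592 ] [ 2.27709637e-01  9.73728930e-01  2.42984126e-04 -4.82599572e-04] [-0.12491606  0.90456928 -0.77019905] [ 0.03195704  0.00583967 -0.0283993 ]
```

View pics/w1.png

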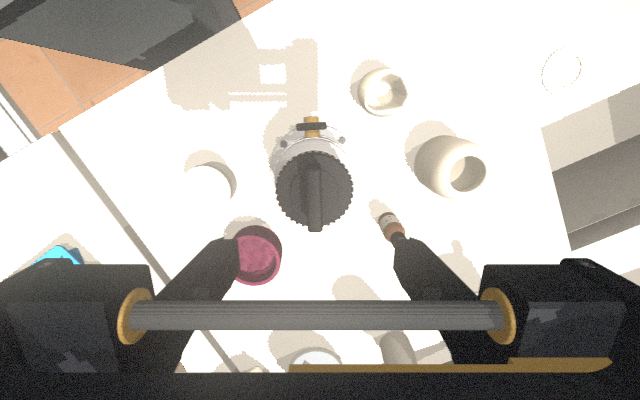

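The wrist view shows the disc centred at about (314,189), the bar nearly vertical along u of about 314 with its lower end at (314.5,231), and the tap at (312,125). The bar is almost in line with the tool's x axis.

```bash
python3 - <<'E'
import numpy as np,cv2
from h import *
from scipy.spatial.transform import Rotation as R
t=np.load("pics/top0.npz");s=np.load("pics/scene0.npz");w=np.load("pics/w1.npz")
g=(w["pixels"][140:240,265:365].max(2)<55).astype(np.uint8)
k,l,st,ce=cv2.connectedComponentsWithStats(g);i=1+st[1:,4].argmax();print(st[i],ce[i]+[265,140])
m=(l==i);rows=[(v+140,np.flatnonzero(m[v]).min()+265,np.flatnonzero(m[v]).max()+265) for v in range(0,100,6) if m[v].any()];print(rows)
print(meet([ray(t,313.2,240.5),ray(w,314,189),ray(s,286.6,208.5)]))
p=plane(w,314,189,.105);print(p)
a=plane(w,314.5,231,.144);b=plane(w,313.8,165,.144);d=b-a;print(a,b,np.degrees(np.arctan2(d[1],d[0])))
Rm=R.from_quat([.2277,.97373,.0002,-.0005]).as_matrix();print(np.degrees(np.arctan2(Rm[1,0],Rm[0,0])))
pe=a-30e-3*0
# side edges of bar in red channel
gr=w["pixels"][:,:,:].mean(2)
for v in(170,185,200,215,226):print(v,gr[v,300:330].round().astype(int))
E
```

```text
[  11   11   72   81 3247] [306.27255929 186.95441946]
[(152, np.int64(305), np.int64(320)), (158, np.int64(293), np.int64(333)), (164, np.int64(287), np.int64(342)), (170, np.int64(282), np.int64(346)), (176, np.int64(280), np.int64(334)), (182, np.int64(278), np.int64(340)), (188, np.int64(277), np.int64(339)), (194, np.int64(278), np.int64(337)), (200, np.int64(279), np.int64(332)), (206, np.int64(282), np.int64(328)), (212, np.int64(286), np.int64(326)), (218, np.int64(291), np.int64(326)), (224, np.int64(303), np.int64(322)), (230, np.int64(309), np.int64(315))]
(array([0.49877027, 0.25143808, 0.10352767]), [np.float64(0.0014329035838383138), np.float64(0.0011747502255067912), np.float64(0.00037285005012456274)])
[0.4983186  0.25281127 0.105     ]
[0.52456317 0.24053844 0.144     ] [0.46980007 0.26710231 0.144     ] 154.12342101089703
153.67657243524897
170 [42 41 37 40 38 36 39 41 43 41 44 45 41 43 39 39 45 45 48 48 44 40 41 41
 44 47 54 51 51 53]
185 [42 41 42 39 41 40 40 42 40 45 46 47 42 48 51 49 50 52 48 43 43 47 50 52
 48 45 50 53 50 48]
200 [45 43 43 40 38 42 41 44 45 43 48 44 49 49 50 49 50 49 49 50 47 50 49 51
 53 51 51 52 50 54]
215 [47 48 49 50 47 47 41 41 43 51 49 49 53 50 50 52 52 55 54 55 49 44 49 51
 52 53 52 54 53 53]
226 [154 153 142 113 129 150 150 123  44  46  52  51  52  53  52  51  54  53
  51  57  49  46  52 114 153 155 154 152 153 153]
```

>>> {"api": "step_arm", "payload": {"steps": [[0,-0.3,2.5,0,0,0,-1],[0,0,2.5,0,0,0,-1],[0,0,2.5,0,0,0,-1],[0,0,2.0,0,0,0,-1],[0,0,1.5,0,0,0,-1],[0,0,1.2,0,0,0,-1],[0,0,0,0,0,0,-1]]}}

```text
clock: 2.33
tool_pos: [0.4985, 0.2508, 0.1331]
eef_rot: [0.227, 0.974, -0.0, -0.0]
contact_force: [0.0, -0.4, 0.4]
opening: 0.992
finger_force: 0.0
```

>>> {"api": "step_arm", "payload": {"steps": [[0,0,0,0,0,0,0.5],[0,0,0,0,0,0,1],[0,0,0,0,0,0,1],[0,0,0,0,0,0,1],[0,0,0,0,0,0,1],[0,0,0,0,0,0,1]], "force": 35}}

```text
clock: 3.08
tool_pos: [0.4991, 0.2506, 0.1337]
eef_rot: [0.228, 0.974, 0.0, 0.0]
contact_force: [-0.3, -0.4, -0.5]
opening: 0.346
finger_force: 0.0
```

```bash
cat > st.py <<'E'
from plant import r
from scipy.spatial.transform import Rotation as R
import numpy as np
s=r.get_state();M=R.from_quat(s["eef_rot"]).as_matrix()
print(s["clock"],s["tool_pos"].round(4),"yaw",np.degrees(np.arctan2(M[1,0],M[0,0])).round(2),"q",s["q"].round(2),"F",s["contact_force"].round(2),"M",s["moment"].round(3),"op",round(s["opening"],3),"ff",round(s["finger_force"],1))
E
python3 st.py
```

```text
3.075 [0.4991 0.2506 0.1337] yaw 153.65 q [-0.44  0.78 -0.18  1.87  0.26  0.51  0.31] F [-0.34 -0.43 -0.51] M [-0.022 -0.098 -0.028] op 0.346 ff 0.0
```

>>> {"api": "step_arm", "payload": {"steps": [[0,0,0,0,0,0,1],[0,0,0,0,0,0,1],[0,0,0,0,0,0,1],[0,0,0,0,0,0,1]]}}

```text
clock: 3.58
tool_pos: [0.4991, 0.2508, 0.1337]
eef_rot: [0.228, 0.974, 0.0, 0.0]
contact_force: [1.0, 0.8, -1.1]
opening: 0.154
finger_force: 34.9
```

```bash
python3 st.py
```

```text
3.575 [0.4991 0.2508 0.1337] yaw 153.66 q [-0.44  0.78 -0.18  1.87  0.26  0.51  0.31] F [ 1.04  0.79 -1.07] M [ 0.127 -0.136  0.008] op 0.154 ff 34.9
```

>>> {"api": "step_arm", "payload": {"steps": [[0,0,0,0,0,-2,1],[0,0,0,0,0,-2,1],[0,0,0,0,0,0,1]]}}

```text
clock: 3.95
tool_pos: [0.4989, 0.2505, 0.1337]
eef_rot: [0.193, 0.981, -0.0, -0.0]
contact_force: [-0.4, -0.1, 0.3]
opening: 0.154
finger_force: 34.9
```

```bash
python3 st.py
```

```text
3.95 [0.4989 0.2505 0.1337] yaw 157.69 q [-0.43  0.78 -0.2   1.87  0.29  0.52  0.36] F [-0.39 -0.13  0.3 ] M [ 0.009 -0.061 -0.038] op 0.154 ff 34.9
```

>>> {"api": "step_arm", "payload": {"steps": [[0,0,0,0,0,-2,1],[0,0,0,0,0,-2,1],[0,0,0,0,0,0,1]]}}

```text
clock: 4.32
tool_pos: [0.499, 0.2505, 0.1337]
eef_rot: [0.159, 0.987, 0.0, -0.0]
contact_force: [1.0, -0.2, -0.3]
opening: 0.155
finger_force: 34.9
```

```bash
python3 st.py
```

```text
4.325 [0.499  0.2505 0.1337] yaw 161.7 q [-0.42  0.78 -0.22  1.87  0.31  0.52  0.4 ] F [ 0.98 -0.25 -0.3 ] M [ 0.017 -0.028  0.026] op 0.155 ff 34.9
```

>>> {"api": "step_arm", "payload": {"steps": [[0,0,0,0,0,-2,1],[0,0,0,0,0,-2,1],[0,0,0,0,0,0,1]]}}

```text
clock: 4.7
tool_pos: [0.4991, 0.2506, 0.1337]
eef_rot: [0.124, 0.992, 0.0, -0.0]
contact_force: [0.6, 0.3, -0.2]
opening: 0.156
finger_force: 34.9
```

```bash
python3 st.py
```

```text
4.7 [0.4991 0.2506 0.1337] yaw 165.7 q [-0.41  0.78 -0.24  1.87  0.34  0.53  0.45] F [ 0.56  0.27 -0.25] M [ 0.007 -0.044  0.108] op 0.156 ff 34.9
```

>>> {"api": "step_arm", "payload": {"steps": [[0,0,0,0,0,-1.5,1],[0,0,0,0,0,-1.5,1],[0,0,0,0,0,0,1]]}}

```text
clock: 5.08
tool_pos: [0.4991, 0.2506, 0.1337]
eef_rot: [0.099, 0.995, 0.0, 0.0]
contact_force: [-0.6, 0.7, 0.1]
opening: 0.154
finger_force: 34.9
```

```bash
python3 st.py
```

```text
5.075 [0.4991 0.2506 0.1337] yaw 168.69 q [-0.4   0.79 -0.25  1.87  0.35  0.53  0.49] F [-0.64  0.75  0.07] M [-0.028 -0.004  0.025] op 0.154 ff 34.9
```

>>> {"api": "step_arm", "payload": {"steps": [[0,0,0,0,0,-2,1],[0,0,0,0,0,-2,1],[0,0,0,0,0,-1,1],[0,0,0,0,0,0,1]]}}

```text
clock: 5.58
tool_pos: [0.499, 0.2507, 0.1337]
eef_rot: [0.055, 0.998, 0.0, 0.0]
contact_force: [-0.4, 0.5, 0.6]
opening: 0.159
finger_force: 34.9
```

```bash
python3 st.py; python3 - <<'E'
from plant import r
import cv2
d=r.snapshot("wrist");cv2.imwrite("pics/w2.png",cv2.convertScaleAbs(d["pixels"][:,:,::-1],alpha=2.0,beta=10))
E
```

```text
5.575 [0.499  0.2507 0.1337] yaw 173.68 q [-0.39  0.79 -0.27  1.87  0.38  0.54  0.54] F [-0.42  0.5   0.6 ] M [ 0.05   0.024 -0.023] op 0.159 ff 34.9
```

View pics/w2.png

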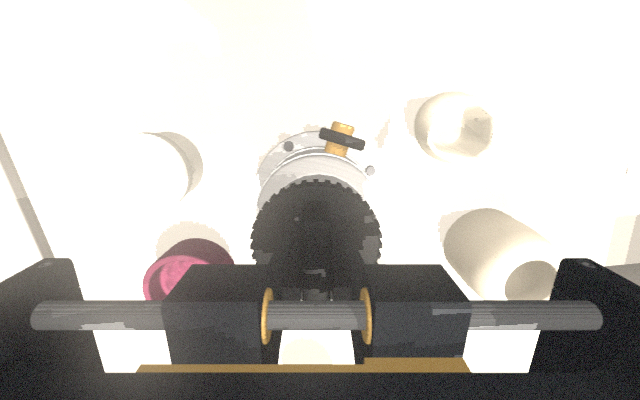

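In the wrist view the bar is still in line with the jaws at u of about 317, and the tap has swung to (340,140). So the cap has turned 20° with the gripper and met no stop. This is the free way.

>>> {"api": "step_arm", "payload": {"steps": [[0,0,0,0,0,-4,1],[0,0,0,0,0,-4,1],[0,0,0,0,0,-4,1],[0,0,0,0,0,-4,1],[0,0,0,0,0,-4,1],[0,0,0,0,0,-4,1],[0,0,0,0,0,0,1]]}}

```text
clock: 6.5
tool_pos: [0.4989, 0.2511, 0.1337]
eef_rot: [-0.153, 0.988, 0.0, 0.0]
contact_force: [0.1, 0.7, 0.2]
opening: 0.154
finger_force: 34.9
```

```bash
python3 st.py
```

```text
6.5 [0.4989 0.2511 0.1337] yaw -162.36 q [-0.32  0.8  -0.39  1.87  0.52  0.58  0.83] F [0.08 0.67 0.17] M [ 0.305  0.099 -0.032] op 0.154 ff 34.9
```

Turned 44° and still free. 18° more brings it to 62°.

>>> {"api": "step_arm", "payload": {"steps": [[0,0,0,0,0,-3,1],[0,0,0,0,0,-3,1],[0,0,0,0,0,-3,1],[0,0,0,0,0,-3,1],[0,0,0,0,0,-3,1],[0,0,0,0,0,-3,1],[0,0,0,0,0,0,1]]}}

```text
clock: 7.38
tool_pos: [0.499, 0.2512, 0.1338]
eef_rot: [-0.306, 0.952, 0.001, 0.0]
contact_force: [-0.5, 2.4, -0.0]
opening: 0.155
finger_force: 34.9
```

```bash
python3 st.py
```

```text
7.375 [0.499  0.2512 0.1338] yaw -144.31 q [-0.27  0.81 -0.47  1.86  0.61  0.61  1.06] F [-0.49  2.37 -0.05] M [0.496 0.235 0.024] op 0.155 ff 34.9
```

Turned 62° with no stop torque. Next, a slow lift past the 3 mm ledge.

>>> {"api": "step_arm", "payload": {"steps": [[0,0,-0.3,0,0,0,1],[0,0,-0.3,0,0,0,1],[0,0,-0.2,0,0,0,1],[0,0,0,0,0,0,1]]}}

```text
clock: 7.88
tool_pos: [0.4992, 0.2509, 0.1421]
eef_rot: [-0.306, 0.952, 0.0, 0.0]
contact_force: [0.3, 3.3, -0.8]
opening: 0.156
finger_force: 34.9
```

```bash
python3 st.py
```

```text
7.875 [0.4992 0.2509 0.1421] yaw -144.34 q [-0.27  0.8  -0.48  1.86  0.6   0.63  1.07] F [ 0.32  3.34 -0.81] M [ 0.714 -0.082  0.037] op 0.156 ff 34.9
```

>>> {"api": "step_arm", "payload": {"steps": [[0,0,-1,0,0,0,1],[0,0,-1,0,0,0,1],[0,0,-1.4,0,0,0,1],[0,0,-1.6,0,0,0,1],[0,0,-1.6,0,0,0,1],[0,0,-1.4,0,0,0,1],[0,0,-1.0,0,0,0,1],[0,0,-0.2,0,0,0,1]]}}

```text
clock: 8.88
tool_pos: [0.4992, 0.2508, 0.2345]
eef_rot: [-0.306, 0.952, 0.0, 0.001]
contact_force: [0.5, 0.6, -1.8]
opening: 0.156
finger_force: 34.9
```

>>> {"api": "step_arm", "payload": {"steps": [[0,0,0,0,0,0,1],[0,0,0,0,0,0,1],[0,0,0,0,0,0,1]]}}

```text
clock: 9.25
tool_pos: [0.4988, 0.2505, 0.2333]
eef_rot: [-0.306, 0.952, -0.0, -0.0]
contact_force: [0.1, -0.6, -1.9]
opening: 0.154
finger_force: 34.9
```

```bash
python3 st.py; python3 - <<'E'
from plant import r
import cv2,numpy as np
a=r.snapshot("scene")["pixels"][100:280,190:390,::-1];b=r.snapshot("top")["pixels"][140:320,220:420,::-1]
cv2.imwrite("pics/end.png",cv2.convertScaleAbs(cv2.resize(np.hstack([a,b]),(800,360)),alpha=2.,beta=10))
E
```

```text
9.25 [0.4988 0.2505 0.2333] yaw -144.33 q [-0.21  0.68 -0.58  1.78  0.49  0.83  1.17] F [ 0.08 -0.59 -1.94] M [0.05  0.043 0.004] op 0.154 ff 34.9
```

View pics/end.png

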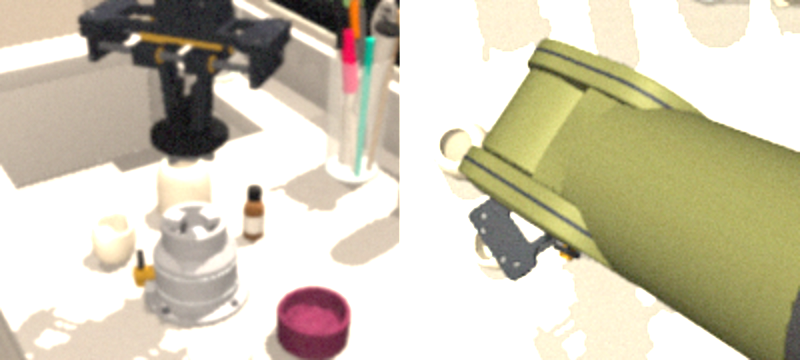

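The scene crop shows the cap held level at about (189,135), directly above the open neck at about (192,220), with the bystanders undisturbed. The arm hides the cap in the top view. The lift measures about 10 cm, so I'm handing in.

```bash
python3 -c "
from plant import r
print(r.finish_job())"
```

```text
the job is handed in; nothing more can be done
None
```

The cap came free counter-clockwise (seen from above): I turned it about 62°, lifted it about 10 cm, and handed in with it held level over the open neck; it met no stop in 20° that way (the stop side ends by 16°), so I never tried clockwise, and no verdict was returned.

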